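Stir the chestnut-and-date side dish and load the sauce carrier

TASK

Get this takeaway order ready: lift the spoon up and off its hook, stir the chestnuts and red dates in the steel bowl three full times round, wide enough to push them about and without spilling any, then stand the used spoon, head down, in the white wash-up jug. Put every sauce pot on the counter upright and fully home in a well of the takeaway carrier, one to a well, before or after the stirring. Leave the soy bottle, the spice jar and the white tub standing where they are.

Things in the scene. Friction and masses are not known exactly. Their poses are not given: they have to be found in the camera images.
- stand: fixed steel stand: base 100 x 100 x 12, a post 30 mm to +x of its centre, and a double-prong hook pointing along the stand's -x: two 8 mm bars, tops 155 mm above the counter, 14 mm gap between them, ending at x = -72 in tips turned up to 167 mm, its highest part. To come off, the spoon is raised 15 mm or more and moved out along the stand's -x by 60 mm. Origin: centre of the underside
- hook (a point): point between the prongs where the spoon hangs, at the height of the prongs' tops (155 mm); in the stand's frame (-40, 0, 155) mm
- spoon: steel spoon hanging upright, 110 g; origin on its axis at the underside of the collar (32 mm diameter, 6 thick) that rests on the prongs; z up. Above it a blue grip, 20 x 20 mm, z = 5 to 67, faces along the spoon's x and y; below it a 10 mm stem and a flat round head, 30 mm diameter, 12 thick along x, down to z = -120. The head is wider than the prongs' gap
- spoon_tip (a point): lowest point of the spoon's head, 120 mm below the collar's underside on the spoon's axis
- bowl: fixed steel mixing bowl, 176 mm across the rim, 55 mm high, outer foot diameter 156, wall 3, inner floor flat at z = 5 mm; origin: centre of its underside; it may stand at any yaw
- chestnut0: roasted chestnut, dark brown, 27 mm diameter, 22 mm high, 14 g, loose in the bowl; origin: centre of its flat underside
- chestnut1: roasted chestnut, dark brown, 27 mm diameter, 22 mm high, 14 g, loose in the bowl; origin: centre of its flat underside
- chestnut2: roasted chestnut, dark brown, 27 mm diameter, 22 mm high, 14 g, loose in the bowl; origin: centre of its flat underside
- date0: dried red date, dark red, 22 mm diameter, 27 mm long, 12 g, loose in the bowl; origin: centre of one end (its underside when standing)
- date1: dried red date, dark red, 22 mm diameter, 27 mm long, 12 g, loose in the bowl; origin: centre of one end (its underside when standing)
- date2: dried red date, dark red, 22 mm diameter, 27 mm long, 12 g, loose in the bowl; origin: centre of one end (its underside when standing)
- jug: fixed white round wash-up jug, 84 mm outer diameter at the rim, 100 mm high, wall 4, inner diameter 72 at the floor, inner floor at z = 6 mm; origin: centre of its underside
- carrier: fixed brown moulded takeaway carrier, 160 x 160 x 34 mm block with four round wells in its top, centres at x, y = +-40 mm; origin: centre of its underside
- carrier_hole0 (a point): centre of the mouth of a well (34 mm above the counter); well diameter 53 mm, depth 26 mm, so its floor is 8 mm above the counter
- carrier_hole1 (a point): centre of the mouth of a well (34 mm above the counter); well diameter 53 mm, depth 26 mm, so its floor is 8 mm above the counter
- carrier_hole2 (a point): centre of the mouth of a well (34 mm above the counter); well diameter 53 mm, depth 26 mm, so its floor is 8 mm above the counter
- carrier_hole3 (a point): centre of the mouth of a well (34 mm above the counter); well diameter 53 mm, depth 26 mm, so its floor is 8 mm above the counter
- sauce0: sauce pot, amber with a red lid, upright cylinder of 44 mm diameter and 56 mm height, 70 g; origin: centre of its underside. Two to four pots stand on the counter (absent ones read None from the start)
- sauce1: sauce pot, amber with a red lid, upright cylinder of 44 mm diameter and 56 mm height, 70 g; origin: centre of its underside. Two to four pots stand on the counter (absent ones read None from the start)
- sauce2: sauce pot, amber with a red lid, upright cylinder of 44 mm diameter and 56 mm height, 70 g; origin: centre of its underside. Two to four pots stand on the counter (absent ones read None from the start)
- sauce3: sauce pot, amber with a red lid, upright cylinder of 44 mm diameter and 56 mm height, 70 g; origin: centre of its underside. Two to four pots stand on the counter (absent ones read None from the start)
- soy_bottle: bystander: amber soy bottle, 60 mm diameter, 190 mm high; origin: centre of its underside
- spice_jar: bystander: green spice jar with yellow cap, 56 mm diameter, 85 mm high; origin: centre of its underside
- tub: bystander: white takeaway tub with a green lid, 114 mm diameter, 63 mm high; origin: centre of its underside
Things that resemble listed ones, but are neither listed nor needed, are in the scene too. Leave any blue look-alike of the sauce0 alone.

How it is judged:
On the way, in this order (a step that is already met when the one before it is completed fails the run):
1. the spoon is lifted off its hook and held clear of it, upright (distance between spoon and hook above 0.05 m and height (world z) of spoon above 0.14 m and angle between spoon's own z axis and vertical below 0.6 rad and contact force between the fingers and spoon above 0.5 N), for 0.2 s.
2. stirring, first round: the held spoon's tip is down in the bowl (below 35 mm) on the side of the bowl's own +x, over 12 mm from the middle (horizontal distance between spoon_tip and bowl below 0.083 m and z of spoon_tip in the frame of bowl below 0.035 m and contact force between the fingers and spoon above 0.5 N and x of spoon_tip in the frame of bowl above 0.012 m).
3. and then over 12 mm from the middle on the -x side (horizontal distance between spoon_tip and bowl below 0.083 m and z of spoon_tip in the frame of bowl below 0.035 m and contact force between the fingers and spoon above 0.5 N and x of spoon_tip in the frame of bowl below -0.012 m).
4. second round: +x side again (all of step 2).
5. -x side again (all of step 3).
6. third round: +x side again, and by now at least two chestnuts and two dates lie over 12 mm from where they began (all of step 4 and (distance of each of chestnut1, chestnut2 from where it was at the start of the episode above 0.012 m or distance of each of chestnut0, chestnut2 from where it was at the start of the episode above 0.012 m or distance of each of chestnut0, chestnut1 from where it was at the start of the episode above 0.012 m) and (distance of each of date1, date2 from where it was at the start of the episode above 0.012 m or distance of each of date0, date2 from where it was at the start of the episode above 0.012 m or distance of each of date0, date1 from where it was at the start of the episode above 0.012 m)).
7. the spoon stands head down in the jug, let go (horizontal distance between spoon_tip and jug below 0.042 m and z of spoon_tip in the frame of jug below 0.05 m and contact force between the fingers and spoon below 0.1 N), for 0.3 s.
At the end, for the whole second after the job is handed in: Spoon in the jug, tip within 42 mm of its axis and under 50 mm above its underside; all chestnuts and dates in the bowl; every sauce pot present in a well: centre within 7 mm of the well's, underside under 14 mm above the counter, tilt under 0.15 rad; spoon and pots at rest (horizontal distance between spoon_tip and jug below 0.042 m and z of spoon_tip in the frame of jug below 0.05 m and linear speed of spoon below 0.03 m/s and horizontal distance between each of chestnut0, chestnut1, chestnut2, date0, date1, date2 and bowl below 0.085 m and height (world z) of each of chestnut0, chestnut1, chestnut2, date0, date1, date2 below 0.05 m and (horizontal distance between sauce0 and carrier_hole0 below 0.007 m or horizontal distance between sauce0 and carrier_hole1 below 0.007 m or horizontal distance between sauce0 and carrier_hole2 below 0.007 m or horizontal distance between sauce0 and carrier_hole3 below 0.007 m) and z of each of sauce0, sauce1, sauce2, sauce3 in the frame of carrier below 0.014 m and angle between each of sauce0, sauce1, sauce2, sauce3's own z axis and vertical below 0.15 rad and linear speed of each of sauce0, sauce1, sauce2, sauce3 below 0.02 m/s and (horizontal distance between sauce1 and carrier_hole0 below 0.007 m or horizontal distance between sauce1 and carrier_hole1 below 0.007 m or horizontal distance between sauce1 and carrier_hole2 below 0.007 m or horizontal distance between sauce1 and carrier_hole3 below 0.007 m) and (horizontal distance between sauce2 and carrier_hole0 below 0.007 m or horizontal distance between sauce2 and carrier_hole1 below 0.007 m or horizontal distance between sauce2 and carrier_hole2 below 0.007 m or horizontal distance between sauce2 and carrier_hole3 below 0.007 m) and (horizontal distance between sauce3 and carrier_hole0 below 0.007 m or horizontal distance between sauce3 and carrier_hole1 below 0.007 m or horizontal distance between sauce3 and carrier_hole2 below 0.007 m or horizontal distance between sauce3 and carrier_hole3 below 0.007 m)); the robot touches nothing.
It fails at once if the soy bottle is pushed over 30 mm or tipped over 0.5 rad (distance of soy_bottle from where it was at the start of the episode above 0.03 m or angle between soy_bottle's own z axis and vertical above 0.5 rad).
It fails at once if the spice jar is pushed over 30 mm or tipped over 0.5 rad (distance of spice_jar from where it was at the start of the episode above 0.03 m or angle between spice_jar's own z axis and vertical above 0.5 rad).
It fails at once if the tub is pushed over 30 mm or tipped over 0.5 rad (distance of tub from where it was at the start of the episode above 0.03 m or angle between tub's own z axis and vertical above 0.5 rad).
Of sauce0, sauce1, sauce2, sauce3 only 2 to 4 are there at a start; the rules pass over those that are not, and their reading is None.
At some moment in a run one of sauce0, sauce1, sauce2, sauce3 may be knocked a few centimetres aside while the robot is not near it.
It also fails if it takes over 208 s, if anything falls off the work surface, if the arm or the gripper's body presses on something with over 40 N, if the wrist force passes 120 N, or if a joint passes its speed limit or range.

ROBOT

A 7-joint arm with a two-finger parallel gripper is mounted at the origin on the work surface. World frame = base frame: x ahead of the robot, y to its left, z up, the work surface at z = 0. Lengths are in m, angles in rad, forces in N, time in s.
With the tool pointing down it reaches from about 0.425 to 0.925 m from the base axis. Payload 6.8 kg.
Tool frame: the origin (TCP) lies between the finger pads; the fingertips stand 22 mm ahead of it and the grasp point (between the pads) lies 3 mm ahead of it (bot.tip_reach is the distance from the TCP to the fingertips, in m); z points along the fingers, x is the direction in which the jaws open and shut, and the axes are right-handed (so a half turn about z gives the same grasp; the last joint's range is limited). The gripper opens to 85 mm and grips with 20 to 120 N. Pads are 22 mm wide; open, the fingers measure 114 mm over their backs; the gripper's body (76 mm by 85 mm) begins 54 mm behind the grasp point. The pads swing forward as they close: fully open they stand 13 mm farther back than shut.
Start: joints at [-1.276, 0.477, 0.022, 1.555, -0.011, 1.109, -0.083], TCP at [0.265, 0.621, 0.253] pointing down, gripper open.
Joint ranges: [-2.96, 2.96], [-0.34, 2.1], [-1.41, 1.46], [0.24, 2.44], [-1.37, 4.51], [0.17, 1.92], [-2.96, 2.96]. Speed limits (rad/s): [2.39, 2.39, 3.14, 3.14, 3.14, 3.14, 3.14].

INTERFACE

Orientations are given as a unit quaternion [w, x, y, z].
In Python, from station import bot gives the robot as it stands.
- The arm moves only by the tool step_arm, never from a script. Its argument "targets" is a list of rows, each a list of 5 numbers: the shift along the tool's x, y, z in mm, then the turn about the tool's z in degrees, then the closure, from 0 (fully open) to 1 (shut). In form: [[dx, dy, dz, spin, jaw], ...]. A call has 1 to 20 rows; each row is the pose to reach, as a shift and turn from the pose commanded when the call began, along the tool's axes at that moment; what a row does not reach only later rows make up. A row lasts 1/12 s, in which the tool goes at most 41.7 mm and 7.16 degrees, less where a joint would pass 70% of its speed; a pose out of reach is approached as far as the arm can. A call with a gripper value outside its range is refused whole. The fingers move at their own pace and stop on an object; "newtons" is the grip in N (left out, the last holds). Time passes only in rows, so rows that repeat a pose let the fingers close. It gives the time, the measured TCP pose, the force and the opening at its end, in the units of the state.
- bot.get_obs(): the state, without advancing time (a new reading comes with each control period).
- bot.read_camera(name): name is "side" or "top"; returns a dict with "frame" (400x640x3 uint8, red, green, blue), "z_map" (400x640 float32, m along the optical axis (not along the pixel's ray), 0 where there is no reading), "fov_y" (degrees; the focal length in pixels is half the picture's height over the tangent of half this angle, whatever the lens; pixels are square), "cx", "cy" (the principal point, pixels), "R" (3x3) and "t" (3): a world point X has camera coordinates R X + t. Camera axes: x right, y down, z forward; pixel columns grow to the right and rows downward; lengths in m; the calibration is good to about 2 mm. A picture is of the moment at which its call begins.
- bot.hand_in(): hands the job in, once; it reports no verdict.
The state is a dict: "t": time; "q": joint angles; "joint_vel": joint speeds; "joint_torque": joint torques, N m; "eef_pos": TCP position; "tool_rot": TCP orientation; "contact_force": force on the tool from outside, world axes, zero at the start; "torque": the same for the moment, N m; "gripper_width": opening from 0.0 (shut) to 1.0 (fully open).
Only numpy, scipy, OpenCV 4.12 (cv2) and the standard library are available. Lean on these libraries where they do the work, as an engineer would, in place of code of your own. Each camera call takes 0.05 s, during which the arm holds its last target.

## Working session

There is one attempt and no reset: what is moved stays moved. The work goes in short steps, Python scripts to look and compute and a tool call to move; the robot and the scene stay as the last step left them, time stands still between calls to the robot, and variables do not carry over. Pictures are saved under pics/ and viewed, and the job is handed in when it is done.

Besides the shell and the picture viewer there is one more tool, called after "Call:" as name(argument=value, ...), one argument or row to a line, values as JSON. step_arm: Moves the arm, as the interface text tells. Its arguments: {"type":"object","properties":{"targets":{"type":"array"},"newtons":{"type":"number"}},"required":["targets"]}

```bash
mkdir -p pics
cat > h.py <<'E'
import numpy as np, cv2
from station import bot
def cam(n):
    c=bot.read_camera(n); c['f']=200/np.tan(np.radians(c['fov_y'])/2); return c
def pts(c):
    v,u=np.mgrid[0:400,0:640]; z=c['z_map']
    P=np.stack([(u-c['cx'])/c['f']*z,(v-c['cy'])/c['f']*z,z],-1)
    return (P-c['t'])@c['R']
def ray(c,u,v,h):
    d=np.array([(u-c['cx'])/c['f'],(v-c['cy'])/c['f'],1])@c['R']; o=-c['t']@c['R']
    return o+d*(h-o[2])/d[2]
def proj(c,X):
    p=c['R']@np.array(X)+c['t']; return c['cx']+c['f']*p[0]/p[2], c['cy']+c['f']*p[1]/p[2]
def save(n,im): cv2.imwrite('pics/'+n+'.png',im[...,::-1])
E
python3 - <<'E'
from h import *
for n in ['side','top']:
    c=cam(n); save(n+'0',c['frame']); print(n,c['fov_y'],c['cx'],c['cy'],-c['t']@c['R'],c['R'][2])
    np.savez(n+'0.npz',**c)
o=bot.get_obs(); print(o, bot.tip_reach)
E
```

```text
side 53.2741311052167 321.8426450885716 197.53242421552366 [0.50370387 0.65427351 0.81074487] [ 0.10197875 -0.70822526 -0.69858236]
top 56.20521780164279 329.12007944961977 202.18045898440482 [ 0.53206133 -0.02341424  1.10282912] [ 0.07419729 -0.00393786 -0.99723581]
{'t': 0.1, 'q': array([-1.27608788,  0.47771962,  0.02235178,  1.556303  , -0.01147148,
        1.10929476, -0.08308154]), 'joint_vel': array([-0.00146973, -0.00044451,  0.00021165, -0.00131818, -0.00078129,
        0.00085359, -0.00171685]), 'joint_torque': array([ 3.40300947e-03, -5.97757924e+01,  1.61282871e+00, -2.81951755e+01,
        1.27794643e-02,  5.04906027e-03,  4.53515054e-05]), 'eef_pos': array([0.26443548, 0.62053449, 0.25244256]), 'tool_rot': array([ 4.98751389e-04,  8.34254920e-01,  5.51378356e-01, -6.23205294e-04]), 'contact_force': array([-0.30686   , -0.03370973, -0.3926288 ]), 'torque': array([-0.00606306,  0.01831954,  0.03432959]), 'gripper_width': 1.0028881599879103} 0.022
```

View pics/side0.png

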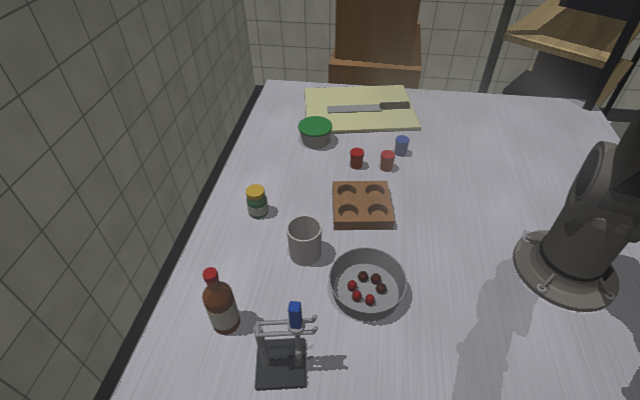

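View pics/top0.png

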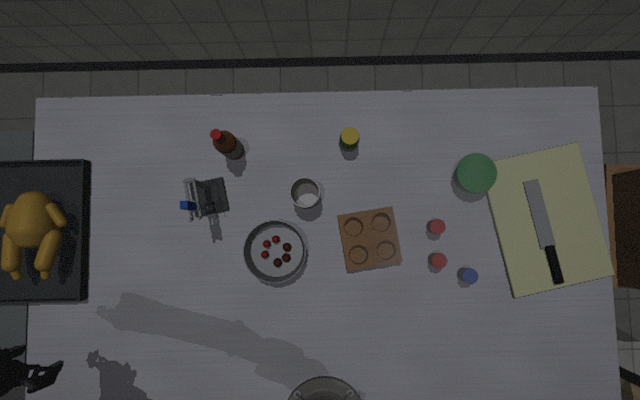

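The side view shows the spoon's blue grip at (295,314), the bowl at (368,283), the jug at (305,240), the carrier at (362,204), and pots at (357,158) and (387,160). A blue look-alike is at (401,145).

The top view shows the same pots at (436,227) and (438,261), with the blue one at (470,275). The soy cap at (216,133) is also red. I'll measure these and crop in on my choices.

Run:
```python
from h import *
C={n:dict(np.load(n+'0.npz')) for n in ['side','top']}
for n,c in C.items():
    P=pts(c); hsv=cv2.cvtColor(c['frame'],cv2.COLOR_RGB2HSV); H,S,V=[hsv[...,i].astype(int) for i in range(3)]
    masks={'red':((H<8)|(H>172))&(S>140)&(V>50),'blue':(H>105)&(H<130)&(S>110)&(V>40),'green':(H>45)&(H<80)&(S>80)&(V>40),'yel':(H>20)&(H<32)&(S>150)&(V>60),'brown':(H>=5)&(H<18)&(S>80)&(V>40)}
    for k,m in masks.items():
        num,lab,st,ce=cv2.connectedComponentsWithStats(m.astype(np.uint8))
        for i in range(1,num):
            if st[i,4]<15: continue
            q=P[(lab==i)&(c['z_map']>0)]
            if len(q)==0: continue
            zt=np.percentile(q[:,2],95)
            print(n,k,'px',ce[i].round(1),'A',st[i,4],'med',np.median(q,0).round(3),'ztop',zt.round(3),'min',q.min(0).round(3),'max',q.max(0).round(3))
t=C['top']['frame']; s=C['side']['frame']
def cr(f,x0,y0,w,h,k): return cv2.resize(f[y0:y0+h,x0:x0+w],None,fx=k,fy=k,interpolation=cv2.INTER_CUBIC)
a=cr(t,170,160,100,75,4); b=cr(s,240,290,100,100,4)
c2=np.zeros((400,800,3),np.uint8); c2[:300,:400]=a; c2[:400,400:]=b; save('hook',c2)
a=cr(t,410,200,100,100,4); b=cr(s,320,130,100,100,4); save('pots',np.hstack([a,b]))
```

```text
side red px [356.5 151.8] A 85 med [ 0.537 -0.326  0.054] ztop 0.057 min [ 0.519 -0.347  0.049] max [ 0.554 -0.307  0.057]
side red px [209.5 273. ] A 121 med [0.775 0.253 0.189] ztop 0.191 min [0.763 0.24  0.186] max [0.787 0.265 0.191]
side red px [351.7 284.2] A 43 med [0.51  0.134 0.03 ] ztop 0.032 min [0.503 0.126 0.022] max [0.517 0.139 0.033]
side red px [356.  294.3] A 45 med [0.498 0.16  0.029] ztop 0.033 min [0.492 0.15  0.021] max [0.505 0.166 0.034]
side red px [369. 298.] A 41 med [0.469 0.165 0.028] ztop 0.032 min [0.46  0.156 0.021] max [0.476 0.171 0.033]
side blue px [294.6 314.4] A 277 med [0.599 0.325 0.209] ztop 0.222 min [0.59  0.308 0.162] max [0.609 0.327 0.223]
side green px [314.8 125.8] A 532 med [ 0.684 -0.439  0.061] ztop 0.064 min [ 0.63  -0.501  0.055] max [ 0.738 -0.386  0.066]
side yel px [253.7 189.7] A 74 med [ 0.797 -0.091  0.083] ztop 0.085 min [ 0.771 -0.111  0.08 ] max [ 0.812 -0.067  0.086]
side brown px [371.7  36.7] A 5915 med [ 0.547 -1.236  0.042] ztop 0.188 min [ 0.276 -1.799 -0.186] max [ 0.734 -1.173  0.214]
side brown px [355.9 162.9] A 
[... 3564 characters left out ...]
px [ 43.2 274.3] A 19 med [0.431 0.749 0.078] ztop 0.083 min [0.42  0.743 0.075] max [0.44  0.757 0.086]
top yel px [ 13.8 274.5] A 16 med [0.432 0.828 0.079] ztop 0.084 min [0.422 0.822 0.073] max [0.439 0.833 0.084]
top brown px [224.6 141.1] A 187 med [0.769 0.24  0.131] ztop 0.142 min [0.75  0.223 0.117] max [0.801 0.278 0.177]
top brown px [613.7 209.4] A 872 med [ 0.616 -1.177 -0.419] ztop -0.413 min [ 0.282 -1.308 -0.43 ] max [ 0.778 -1.157 -0.283]
top brown px [363.9 237.2] A 2420 med [ 0.512 -0.124  0.032] ztop 0.036 min [ 0.418 -0.21  -0.002] max [ 0.594 -0.052  0.04 ]
top brown px [276.5 262. ] A 16 med [0.445 0.126 0.025] ztop 0.027 min [0.439 0.122 0.019] max [0.45  0.131 0.027]
```

View pics/hook.png

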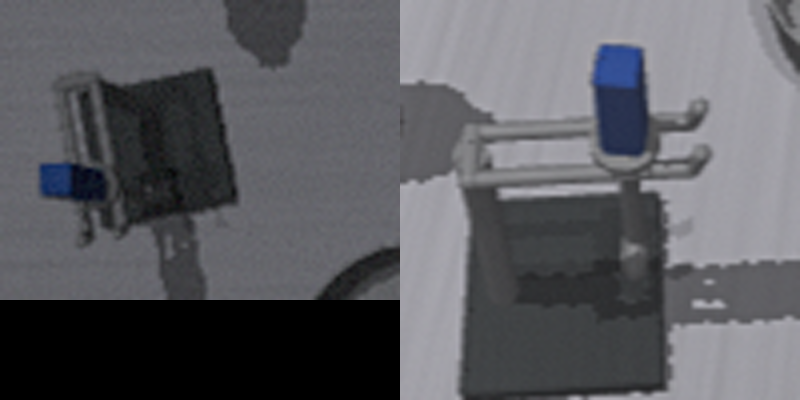

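View pics/pots.png

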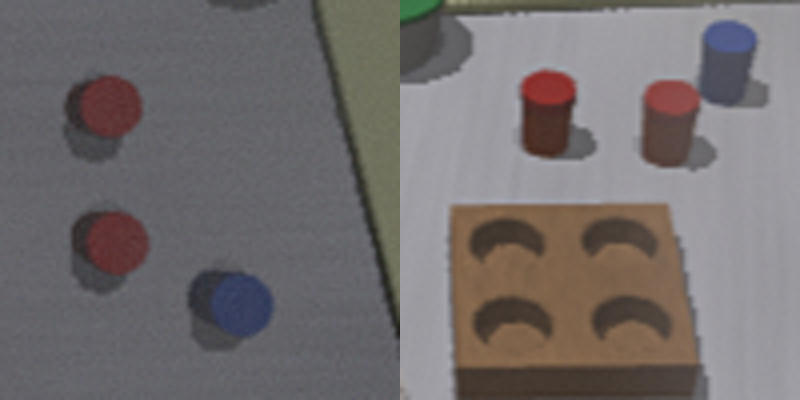

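```bash
cat > m.py <<'E'
from h import *
def top_comps(c,lo,hi,box,amin=30):
    P=pts(c); x,y,z=P[...,0],P[...,1],P[...,2]
    m=(z>lo)&(z<hi)&(x>box[0])&(x<box[1])&(y>box[2])&(y<box[3])&(c['z_map']>0)
    num,lab,st,ce=cv2.connectedComponentsWithStats(m.astype(np.uint8))
    return [(P[lab==i],ce[i],lab==i) for i in range(1,num) if st[i,4]>=amin]
def circ(q):
    (x,y),r=cv2.minEnclosingCircle(q[:,:2].astype(np.float32)); return np.array([x,y]),r
def fitc(q):
    A=np.c_[2*q[:,:2],np.ones(len(q))]; s=np.linalg.lstsq(A,(q[:,:2]**2).sum(1),rcond=None)[0]
    return s[:2],np.sqrt(s[2]+s[0]**2+s[1]**2)
E
python3 - <<'E'
from m import *
C={n:dict(np.load(n+'0.npz')) for n in ['side','top']}
for n,c in C.items():
    print('==',n)
    for q,ce,m in top_comps(c,.050,.062,(.4,.6,-.5,-.25)):
        print('pot?',ce.round(1),circ(q)[0].round(4),round(circ(q)[1],4),'z',np.median(q[:,2]).round(4),np.mean(c['frame'][m],0).round())
    for q,ce,m in top_comps(c,.047,.060,(.3,.65,0,.3)): print('bowl',ce.round(),len(q),[np.round(v,4) for v in (*fitc(q),*circ(q))],np.percentile(q[:,2],95))
    for q,ce,m in top_comps(c,.093,.106,(.5,.75,-.05,.15)): print('jug',ce.round(),len(q),[np.round(v,4) for v in (*fitc(q),*circ(q))],np.percentile(q[:,2],95))
    for q,ce,m in top_comps(c,.028,.040,(.38,.65,-.25,-.02),200):
        r=cv2.minAreaRect(q[:,:2].astype(np.float32)); print('carrier',ce.round(),[np.round(v,4) for v in r],np.median(q[:,2]))
        # wells: holes in mask
        mm=m.astype(np.uint8); con,hi=cv2.findContours(mm,cv2.RETR_CCOMP,cv2.CHAIN_APPROX_NONE)
        for k,h in enumerate(hi[0]):
            if h[3]>=0 and cv2.contourArea(con[k])>60:
                w=np.array([ray(c,u,v,.034) for u,v in con[k][:,0]]); print('  well',con[k][:,0].mean(0).round(),[np.round(v,4) for v in fitc(w)])
    for q,ce,m in top_comps(c,.008,.018,(.5,.8,.2,.4),100):
        r=cv2.minAreaRect(q[:,:2].astype(np.float32)); print('base',ce.round(),[np.round(v,4) for v in r],np.median(q[:,2]))
    for q,ce,m in top_comps(c,.217,.23,(.55,.65,.28,.36),5):
        r=cv2.minAreaRect(q[:,:2].astype(np.float32)); print('grip',ce.round(),[np.round(v,4) for v in r],np.median(q[:,2]),len(q))
    for q,ce,m in top_comps(c,.145,.172,(.5,.75,.25,.4),10):
        a=np.cov(q[:,:2].T); w,V=np.linalg.eigh(a); print('prong',ce.round(),q.mean(0).round(4),q.min(0).round(3),q.max(0).round(3),V[:,1].round(3),len(q))
    for q,ce,m in top_comps(c,.07,.092,(.7,.9,-.2,0.)): print('jar',circ(q))
    for q,ce,m in top_comps(c,.055,.07,(.6,.8,-.55,-.35)): print('tub',circ(q))
E
```

```text
== side
pot? [398.6 139.1] [ 0.4007 -0.4131] 0.0215 z 0.0539 [ 87.  94. 130.]
pot? [356.2 151.9] [ 0.5397 -0.3275] 0.0238 z 0.0542 [132.  54.  52.]
pot? [387.4 154.3] [ 0.4433 -0.3292] 0.0236 z 0.0543 [135.  76.  74.]
bowl [310. 230.] 47 [array([0.6353, 0.0296]), np.float64(0.0287), array([0.6286, 0.0085]), np.float64(0.0213)] 0.05919410274898449
bowl [308. 251.] 84 [array([0.6363, 0.0396]), np.float64(0.0393), array([0.6232, 0.0607]), np.float64(0.0316)] 0.059116747427031636
bowl [368. 276.] 516 [array([0.4779, 0.1292]), np.float64(0.0855), array([0.4787, 0.1276]), np.float64(0.0895)] 0.05560642355028725
jug [303. 228.] 219 [array([0.6372, 0.0398]), np.float64(0.0396), array([0.6364, 0.0389]), np.float64(0.043)] 0.10070508341812233
carrier [361. 202.] [array([ 0.5075, -0.1398]), array([0.1603, 0.1642]), np.float64(8.4518)] 0.032491263676901125
  well [377. 211.] [array([ 0.4623, -0.1026]), np.float64(0.0266)]
  well [348. 211.] [array([ 0.5412, -0.0909]), np.float64(0.0264)]
  well [374. 191.] [array([ 0.4741, -0.1814]), np.float64(0.0268)]
  well [346. 191.] [array([ 0.5531, -0.170
[... 1195 characters left out ...]
8. 255.] [array([ 0.461, -0.107]), np.float64(0.0274)]
  well [386. 250.] [array([ 0.4724, -0.1857]), np.float64(0.0274)]
  well [354. 227.] [array([ 0.54  , -0.0955]), np.float64(0.0275)]
  well [381. 222.] [array([ 0.5512, -0.1741]), np.float64(0.0274)]
base [213. 196.] [array([0.6392, 0.3134]), array([0.1003, 0.0811]), np.float64(10.5665)] 0.011901868123463992
grip [184. 205.] [array([0.5991, 0.3149]), array([0.0189, 0.0197]), np.float64(3.5632)] 0.22137814694174693 74
prong [193. 198.] [0.6213 0.318  0.1563] [0.562 0.295 0.148] [0.673 0.344 0.172] [-0.975 -0.224] 319
jar (array([ 0.79104221, -0.08941244]), 0.025295719504356384)
tub (array([ 0.68320668, -0.44294643]), 0.05743395909667015)
```

Run:
```python
from m import *
for n in ['side','top']:
    c=dict(np.load(n+'0.npz')); P=pts(c); hsv=cv2.cvtColor(c['frame'],cv2.COLOR_RGB2HSV)
    m=(hsv[...,0]>105)&(hsv[...,0]<130)&(hsv[...,1]>110)
    m=cv2.erode(m.astype(np.uint8),np.ones((3,3)))>0
    m&=(P[...,2]>.17)&(P[...,2]<.216)&(P[...,1]>.28)&(P[...,1]<.36)&(abs(P[...,0]-.6)<.03)
    q=P[m]; print(n,len(q),q.mean(0).round(4))
    if len(q)>8: print(np.degrees(np.arctan(np.polyfit(q[:,0],q[:,1],1)[0])), q.min(0).round(4),q.max(0).round(4))
def w2t(dx,dy,q):  # world shift mm to tool shift
    from scipy.spatial.transform import Rotation as R
    return R.from_quat(np.r_[q[1:],q[0]]).inv().apply([dx,dy,0])
o=bot.get_obs(); p=o['eef_pos']
print(p, w2t((.599-p[0])*1e3,(.3165-p[1])*1e3,o['tool_rot']))
```

```text
side 100 [0.5987 0.3262 0.1918]
2.0732838799363114 [0.5915 0.3245 0.17  ] [0.6054 0.3275 0.2156]
top 24 [0.5978 0.3063 0.2022]
-1.8987700472821867 [0.5918 0.3047 0.1781] [0.6043 0.3071 0.2147]
[0.26443548 0.62053449 0.25244256] [-1.48568598e+02  4.26963313e+02  2.98077385e-01]
```

Call:
step_arm(
  targets=[
    [-10,28,-20,-2,0],
    [-20,57,-40,-4,0],
    [-30,85,-40,-6,0],
    [-40,114,-40,-8,0],
    [-50,142,-40,-10,0],
    [-59,171,-40,-12,0],
    [-69,199,-40,-14,0],
    [-79,228,-40,-16,0],
    [-89,256,-40,-18,0],
    [-99,285,-40,-20,0],
    [-109,313,-40,-22,0],
    [-119,342,-40,-24.5,0],
    [-129,370,-40,-24.5,0],
    [-139,399,-40,-24.5,0],
    [-149,427,-40,-24.5,0],
    [-149,427,-40,-24.5,0],
    [-149,427,-40,-24.5,0],
  ],
  newtons=40,
)

```text
t: 1.52
eef_pos: [0.6004, 0.3139, 0.2926]
tool_rot: [0.0, 0.7, 0.714, -0.001]
contact_force: [-1.1, -0.3, -0.1]
gripper_width: 1.002
```

```bash
cat >> h.py <<'E'
from scipy.spatial.transform import Rotation as Rr
def to(x,y,z):
    o=bot.get_obs(); p=o['eef_pos']; q=o['tool_rot']; R=Rr.from_quat(np.r_[q[1:],q[0]])
    d=R.inv().apply((np.array([x,y,z])-p)*1e3); X=R.as_matrix()[:,0]
    print('t',round(o['t'],2),'p',p.round(4),'yawx',np.degrees(np.arctan2(X[1],X[0])).round(1),'tilt',R.as_matrix()[:,2].round(4),'d',d.round(1),'F',o['contact_force'].round(1),'w',round(o['gripper_width'],3))
E
python3 - <<'E'
from h import *
to(.5985,.3163,.198)
c=cam('side'); save('s1',c['frame'])
E
```

```text
t 1.52 p [0.6004 0.3139 0.2926] yawx 91.2 tilt [-4.0e-04 -1.4e-03 -1.0e+00] d [ 2.5 -1.8 94.6] F [-1.1 -0.3 -0.1] w 1.002
```

View pics/s1.png

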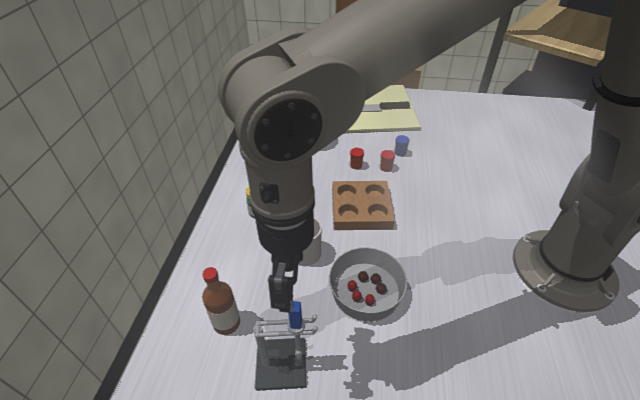

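The gripper is above the grip at (295,314), and the hook is clear. I'll descend and close.

Call:
step_arm(
  targets=[
    [2.5,-2,20,0,0],
    [2.5,-2,40,0,0],
    [2.5,-2,60,0,0],
    [2.5,-2,80,0,0],
    [2.5,-2,94,0,0],
    [2.5,-2,94,0,0],
    [2.5,-2,94,0,0.4],
    [2.5,-2,94,0,0.8],
    [2.5,-2,94,0,1],
    [2.5,-2,94,0,1],
    [2.5,-2,94,0,1],
    [2.5,-2,94,0,1],
    [2.5,-2,94,0,1],
    [2.5,-2,94,0,1],
    [2.5,-2,94,0,1],
    [2.5,-2,94,0,1],
  ],
  newtons=40,
)

```text
t: 2.9
eef_pos: [0.5973, 0.319, 0.2001]
tool_rot: [0.0, 0.698, 0.716, 0.001]
contact_force: [-1.1, -1.1, 4.9]
gripper_width: 0.235
```

Run:
```python
from h import *
to(.5985,.3163,.198)
to(.5985-.0786,.3163-.015,.228)
c=cam('side'); save('s2',cv2.resize(c['frame'][270:390,230:390],None,fx=4,fy=4))
```

```text
t 2.9 p [0.5973 0.319  0.2001] yawx 91.4 tilt [ 9.e-04  5.e-04 -1.e+00] d [-2.8  1.1  2.1] F [-1.1 -1.1  4.9] w 0.235
t 2.9 p [0.5973 0.319  0.2001] yawx 91.4 tilt [ 9.e-04  5.e-04 -1.e+00] d [-15.8 -77.8 -27.9] F [-1.1 -1.1  4.9] w 0.235
```

View pics/s2.png

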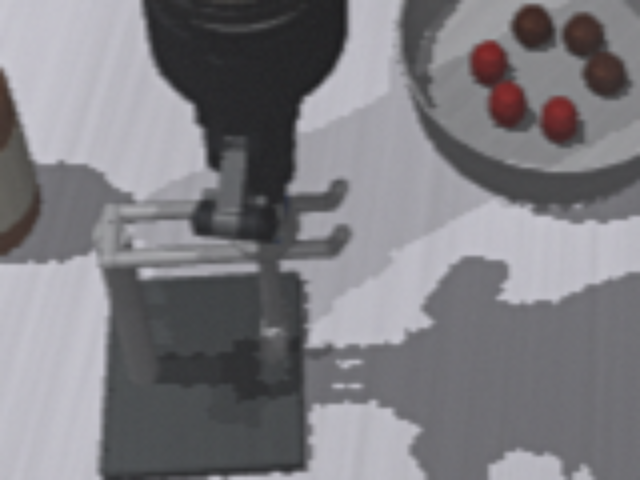

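The jaws read 20 mm, so the grip is held. Next I lift, then move out along the stand's -x.

Call:
step_arm(
  targets=[
    [0,0,-10,0,1],
    [0,0,-20,0,1],
    [0,0,-32,0,1],
    [0,0,-32,0,1],
    [-3,-15,-32,0,1],
    [-6,-30,-32,0,1],
    [-9,-45,-32,0,1],
    [-12,-60,-32,0,1],
    [-16,-78,-34,0,1],
    [-18,-92,-44,0,1],
    [-18,-92,-54,0,1],
    [-18,-92,-54,0,1],
    [-18,-92,-54,0,1],
    [-18,-92,-54,0,1],
  ],
)

```text
t: 4.12
eef_pos: [0.5062, 0.2987, 0.2532]
tool_rot: [0.0, 0.698, 0.716, 0.0]
contact_force: [0.5, -0.4, -0.6]
gripper_width: 0.227
```

Run:
```python
from h import *
to(.4775,.128,.20)
c=cam('side'); save('s3',cv2.resize(c['frame'][220:400,220:460],None,fx=3.3,fy=3.3))
```

```text
t 4.12 p [0.5062 0.2987 0.2532] yawx 91.4 tilt [ 7.e-04  2.e-04 -1.e+00] d [-170.   -32.9   53.2] F [ 0.5 -0.4 -0.6] w 0.227
```

View pics/s3.png

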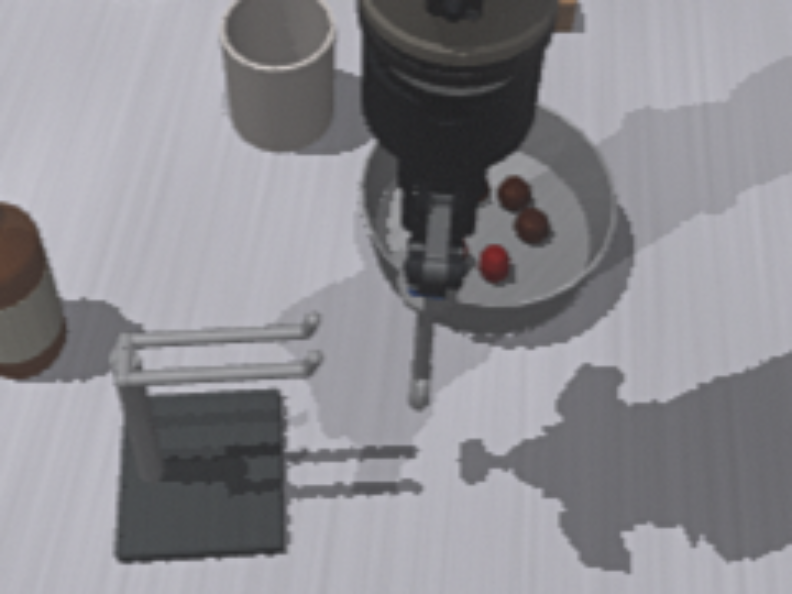

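The spoon is off the hook and hanging straight, and the centre of the ring of fruit is free. I'll go over the bowl's centre and lower into it.

Call:
step_arm(
  targets=[
    [-20,-4,0,0,1],
    [-45,-9,0,0,1],
    [-70,-14,0,0,1],
    [-95,-19,0,0,1],
    [-120,-24,0,0,1],
    [-145,-29,0,0,1],
    [-160,-32,0,0,1],
    [-170,-33,0,0,1],
    [-170,-33,0,0,1],
    [-170,-33,15,0,1],
    [-170,-33,30,0,1],
    [-170,-33,45,0,1],
    [-170,-33,60,0,1],
    [-170,-33,70,0,1],
    [-170,-33,79,0,1],
    [-170,-33,79,0,1],
    [-170,-33,79,0,1],
  ],
)

```text
t: 5.58
eef_pos: [0.4767, 0.1284, 0.1741]
tool_rot: [-0.0, 0.698, 0.716, -0.0]
contact_force: [0.4, 0.7, -1.3]
gripper_width: 0.228
```

Run:
```python
from h import *
to(.4775,.128,.174)
c=cam('top'); a=cv2.resize(c['frame'][200:310,215:335],None,fx=4,fy=4); c=cam('side'); b=cv2.resize(c['frame'][240:350,300:410],None,fx=4,fy=4);save('s4',np.hstack([a[:440],b[:440,:320]]))
```

```text
t 5.58 p [0.4767 0.1284 0.1741] yawx 91.4 tilt [-6.e-04 -2.e-04 -1.e+00] d [-0.4  0.8  0.1] F [ 0.4  0.7 -1.3] w 0.228
```

View pics/s4.png

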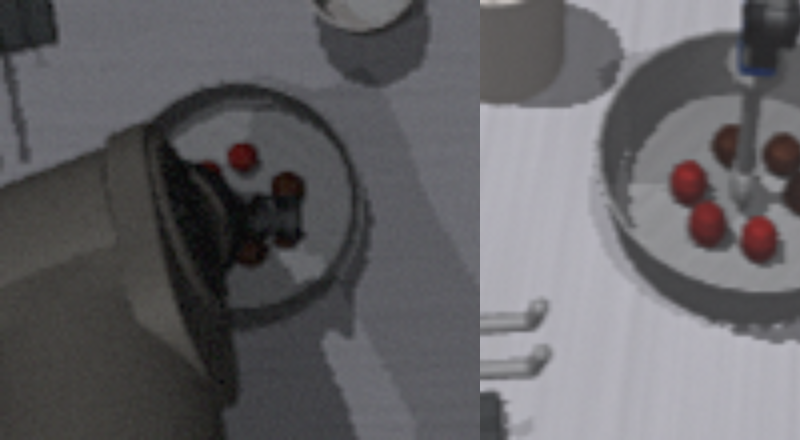

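The side view shows the head down in the middle of the ring, with nothing pinned. Stirring starts with a spiral out to 32 mm.

Call:
step_arm(
  targets=[
    [4,1,0,0,1],
    [6.5,5,0,0,1],
    [7,10,0,0,1],
    [5,15,0,0,1],
    [0,20,0,0,1],
    [-7,23,0,0,1],
    [-16,23,0,0,1],
    [-26,19,0,0,1],
    [-30,10,0,0,1],
    [-32,0,0,0,1],
    [-30,-10,0,0,1],
    [-26,-19,0,0,1],
    [-19,-26,0,0,1],
    [-10,-30,0,0,1],
    [0,-32,0,0,1],
    [10,-30,0,0,1],
    [19,-26,0,0,1],
    [26,-19,0,0,1],
    [30,-10,0,0,1],
    [32,0,0,0,1],
  ],
)

```text
t: 7.35
eef_pos: [0.477, 0.161, 0.1742]
tool_rot: [-0.0, 0.698, 0.716, 0.0]
contact_force: [0.4, 0.1, -0.9]
gripper_width: 0.231
```

Run:
```python
from h import *
to(.4775,.128,.174)
c=cam('top'); a=cv2.resize(c['frame'][200:310,215:335],None,fx=4,fy=4); c=cam('side'); b=cv2.resize(c['frame'][240:350,320:430],None,fx=4,fy=4);save('s5',np.hstack([a[:440],b[:440,:320]]))
```

```text
t 7.35 p [0.477  0.161  0.1742] yawx 91.5 tilt [ 1.e-04  1.e-04 -1.e+00] d [-33.   -0.4   0.2] F [ 0.4  0.1 -0.9] w 0.231
```

View pics/s5.png

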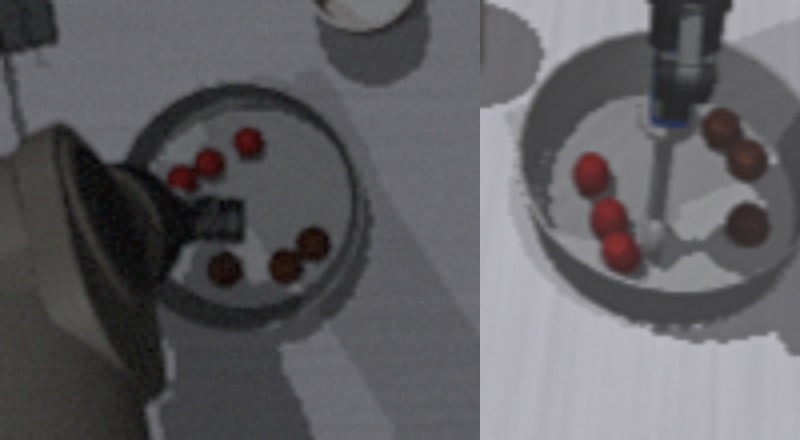

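Everything is still in the bowl and being pushed outward. Second round next.

Call:
step_arm(
  targets=[
    [-1,10,0,0,1],
    [-5,20,0,0,1],
    [-12,28,0,0,1],
    [-22,33,0,0,1],
    [-32,35,0,0,1],
    [-43,33,0,0,1],
    [-52,28,0,0,1],
    [-60,20,0,0,1],
    [-65,11,0,0,1],
    [-67,0,0,0,1],
    [-65,-11,0,0,1],
    [-60,-20,0,0,1],
    [-52,-28,0,0,1],
    [-43,-33,0,0,1],
    [-32,-35,0,0,1],
    [-22,-33,0,0,1],
    [-12,-28,0,0,1],
    [-4,-20,0,0,1],
    [1,-11,0,0,1],
    [3,0,0,0,1],
  ],
)

```text
t: 9.12
eef_pos: [0.4769, 0.1643, 0.1743]
tool_rot: [-0.0, 0.698, 0.716, 0.0]
contact_force: [-0.1, -0.4, -0.5]
gripper_width: 0.228
```

Call:
step_arm(
  targets=[
    [-2,11,0,0,1],
    [-7,20,0,0,1],
    [-15,28,0,0,1],
    [-24,33,0,0,1],
    [-35,35,0,0,1],
    [-46,33,0,0,1],
    [-55,28,0,0,1],
    [-63,20,0,0,1],
    [-68,11,0,0,1],
    [-70,0,0,0,1],
    [-68,-11,0,0,1],
    [-63,-20,0,0,1],
    [-55,-28,0,0,1],
    [-46,-33,0,0,1],
    [-35,-35,0,0,1],
    [-24,-33,0,0,1],
    [-15,-28,0,0,1],
    [-7,-20,0,0,1],
    [-2,-11,0,0,1],
    [0,0,0,0,1],
  ],
)

```text
t: 10.78
eef_pos: [0.4769, 0.1642, 0.1743]
tool_rot: [-0.0, 0.698, 0.716, 0.0]
contact_force: [-0.3, 0.0, -1.6]
gripper_width: 0.228
```

Run:
```python
from h import *
to(.4775,.128,.174)
c=cam('top'); a=cv2.resize(c['frame'][200:310,215:335],None,fx=4,fy=4); c=cam('side'); b=cv2.resize(c['frame'][240:350,320:430],None,fx=4,fy=4);save('s6',np.hstack([a[:440],b[:440,:320]]))
```

```text
t 10.78 p [0.4769 0.1642 0.1743] yawx 91.5 tilt [ 2.e-04  3.e-04 -1.e+00] d [-36.2  -0.3   0.2] F [-0.3  0.  -1.6] w 0.228
```

View pics/s6.png

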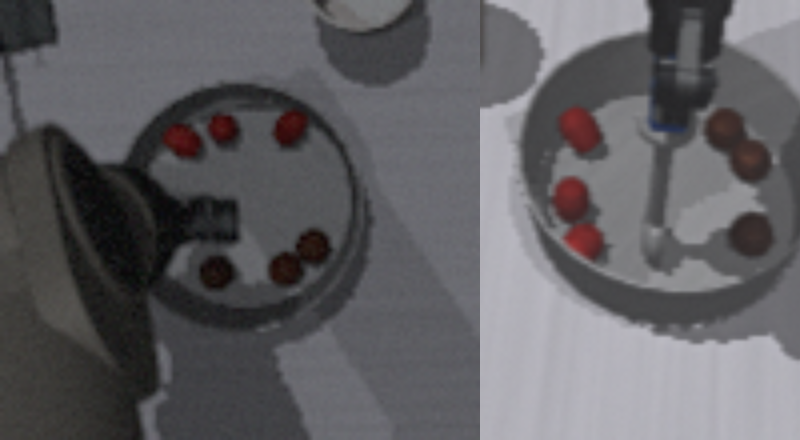

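Run:
```python
from h import *
c=cam('top')
for u,v in [(313,245),(286,268),(217,272),(182,140),(223,129),(291,126)]: print(ray(c,215+u/4,200+v/4,.018).round(3))
```

```text
[0.445 0.079 0.018]
[0.429 0.099 0.018]
[0.427 0.148 0.018]
[0.522 0.172 0.018]
[0.53  0.143 0.018]
[0.531 0.094 0.018]
```

All six pieces have moved well over 12 mm. One more full round covers whatever yaw the bowl has, then I'll come back to the centre.

Call:
step_arm(
  targets=[
    [-2,11,0,0,1],
    [-7,20,0,0,1],
    [-15,28,0,0,1],
    [-24,33,0,0,1],
    [-35,35,0,0,1],
    [-46,33,0,0,1],
    [-55,28,0,0,1],
    [-63,20,0,0,1],
    [-68,11,0,0,1],
    [-70,0,0,0,1],
    [-68,-11,0,0,1],
    [-63,-20,0,0,1],
    [-55,-28,0,0,1],
    [-46,-33,0,0,1],
    [-35,-35,0,0,1],
    [-24,-33,0,0,1],
    [-15,-28,0,0,1],
    [-7,-20,0,0,1],
    [-2,-11,0,0,1],
    [0,0,0,0,1],
  ],
)

```text
t: 12.6
eef_pos: [0.4769, 0.1643, 0.1743]
tool_rot: [-0.0, 0.698, 0.716, 0.0]
contact_force: [-0.9, 0.0, -0.6]
gripper_width: 0.228
```

Call:
step_arm(
  targets=[
    [-2,11,0,0,1],
    [-7,20,0,0,1],
    [-15,28,0,0,1],
    [-24,33,0,0,1],
    [-35,35,0,0,1],
    [-46,30,0,0,1],
    [-50,18,0,0,1],
    [-44,5,0,0,1],
    [-36,0,0,0,1],
    [-36,0,0,0,1],
    [-36,0,-20,0,1],
    [-36,0,-45,0,1],
    [-36,0,-70,0,1],
    [-36,0,-95,0,1],
    [-36,0,-120,0,1],
    [-36,0,-135,0,1],
    [-36,0,-135,0,1],
    [-36,0,-135,0,1],
  ],
)

```text
t: 14.1
eef_pos: [0.477, 0.1278, 0.3098]
tool_rot: [0.0, 0.698, 0.716, 0.001]
contact_force: [1.0, 0.4, -1.8]
gripper_width: 0.229
```

Run:
```python
from h import *
to(.636,.0385,.3085)
c=cam('side'); save('s7',c['frame'])
```

```text
t 14.1 p [0.477  0.1278 0.3098] yawx 91.5 tilt [ 0.0018  0.001  -1.    ] d [-93.4 156.7   1.5] F [ 1.   0.4 -1.8] w 0.229
```

View pics/s7.png

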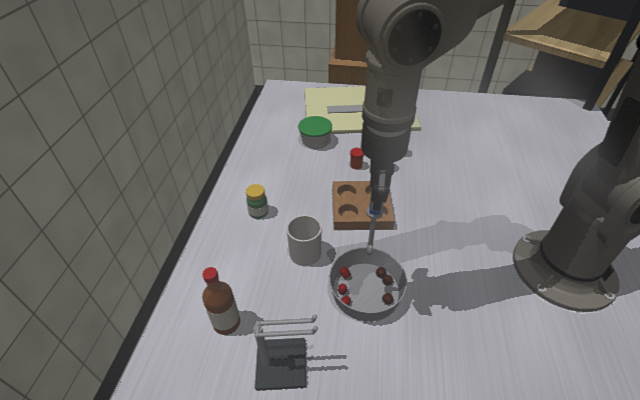

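All pieces are still in the bowl (365,283). The spoon is high enough to clear the jug's rim.

Call:
step_arm(
  targets=[
    [-9,16,0,0,1],
    [-19,31,0,0,1],
    [-28,47,0,0,1],
    [-37,63,0,0,1],
    [-47,78,0,0,1],
    [-56,94,0,0,1],
    [-65,110,0,0,1],
    [-75,125,0,0,1],
    [-84,141,0,0,1],
    [-93,157,0,0,1],
    [-93,157,0,0,1],
    [-93,157,0,0,1],
    [-93,157,0,0,1],
  ],
)

```text
t: 15.23
eef_pos: [0.635, 0.0384, 0.3076]
tool_rot: [-0.001, 0.698, 0.716, -0.001]
contact_force: [-0.6, 0.3, -0.4]
gripper_width: 0.227
```

Run:
```python
from h import *
to(.636,.0385,.175)
c=cam('side'); save('s8',cv2.resize(c['frame'][150:300,220:420],None,fx=4,fy=4))
```

```text
t 15.23 p [0.635  0.0384 0.3076] yawx 91.5 tilt [-2.9e-03 -1.0e-04 -1.0e+00] d [  0.    1.4 132.6] F [-0.6  0.3 -0.4] w 0.227
```

View pics/s8.png

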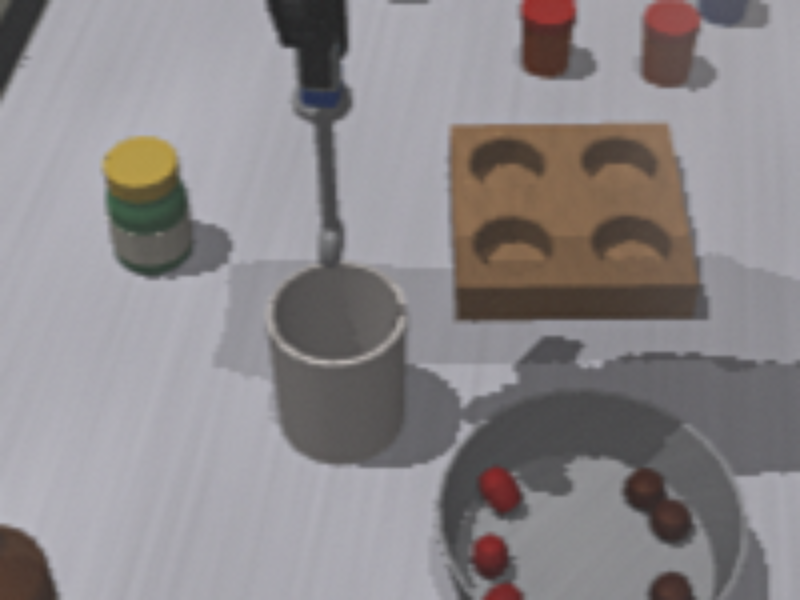

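Call:
step_arm(
  targets=[
    [0,1,15,0,1],
    [0,1,30,0,1],
    [0,1,45,0,1],
    [0,1,60,0,1],
    [0,1,75,0,1],
    [0,1,90,0,1],
    [0,1,105,0,1],
    [0,1,118,0,1],
    [0,1,128,0,1],
    [0,1,131,0,1],
    [0,1,131,0,1],
    [0,1,131,0,1],
    [0,1,131,0,0.7],
    [0,1,131,0,0.5],
    [0,1,131,0,0.2],
    [0,1,131,0,0],
    [0,1,131,0,0],
    [0,1,131,0,0],
  ],
)

```text
t: 16.78
eef_pos: [0.637, 0.0379, 0.1785]
tool_rot: [0.0, 0.698, 0.716, 0.0]
contact_force: [0.2, 0.1, -0.2]
gripper_width: 0.983
```

Run:
```python
from h import *
to(.636,.0385,.175)
c=cam('side'); save('s9',cv2.resize(c['frame'][150:300,220:420],None,fx=4,fy=4))
```

```text
t 16.78 p [0.637  0.0379 0.1785] yawx 91.4 tilt [ 3.e-04  1.e-04 -1.e+00] d [ 0.6 -1.   3.5] F [ 0.2  0.1 -0.2] w 0.983
```

View pics/s9.png

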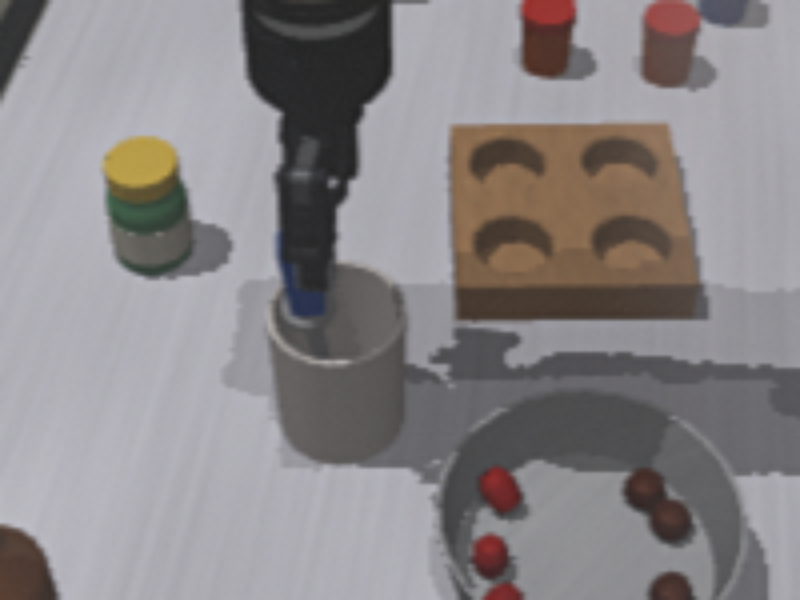

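The spoon is leaning in the jug at crop (300,270), clear of the pads. I'll go straight up.

Call:
step_arm(
  targets=[
    [0,0,0,0,0],
    [0,0,0,0,0],
    [0,0,0,0,0],
    [0,0,-10,0,0],
    [0,0,-25,0,0],
    [0,0,-45,0,0],
    [0,0,-70,0,0],
    [0,0,-95,0,0],
    [0,0,-120,0,0],
    [0,0,-120,0,0],
    [0,0,-120,0,0],
  ],
)

```text
t: 17.75
eef_pos: [0.6379, 0.0378, 0.3009]
tool_rot: [0.001, 0.698, 0.716, 0.002]
contact_force: [0.5, 0.1, -1.5]
gripper_width: 1.0
```

Run:
```python
from m import *
to(.535,-.329,.12)
c=cam('side'); save('s10',cv2.resize(c['frame'][120:300,220:420],None,fx=3,fy=3)); 
for n in ['side','top']:
    c=cam(n)
    for q,ce,m in top_comps(c,.050,.062,(.35,.65,-.55,-.22)):
        print(n,ce.round(1),circ(q)[0].round(4),round(circ(q)[1],4),np.median(q[:,2]).round(4),np.mean(c['frame'][m],0).round())
```

```text
t 17.75 p [0.6379 0.0378 0.3009] yawx 91.4 tilt [ 4.2e-03  7.0e-04 -1.0e+00] d [-364.3 -112.6  180.1] F [ 0.5  0.1 -1.5] w 1.0
side [327.3 127.7] [ 0.6477 -0.44  ] 0.0389 0.06 [ 58. 111.  68.]
side [401.7 139.2] [ 0.3978 -0.4129] 0.0239 0.054 [ 92. 100. 139.]
side [356.3 151.9] [ 0.5363 -0.3289] 0.0239 0.0541 [141.  57.  55.]
side [387.4 154.3] [ 0.442  -0.3289] 0.0229 0.0543 [143.  80.  78.]
top [469.4 188.8] [ 0.6437 -0.4225] 0.0244 0.0603 [60. 81. 65.]
top [483.9 186.6] [ 0.6468 -0.4625] 0.0229 0.0608 [61. 87. 65.]
top [437.5 226.5] [ 0.5352 -0.3291] 0.0222 0.0553 [99. 57. 58.]
top [439.2 260.7] [ 0.4406 -0.3301] 0.0222 0.0553 [98. 57. 58.]
top [470. 276.] [ 0.3967 -0.4131] 0.0222 0.0554 [60. 67. 97.]
```

View pics/s10.png

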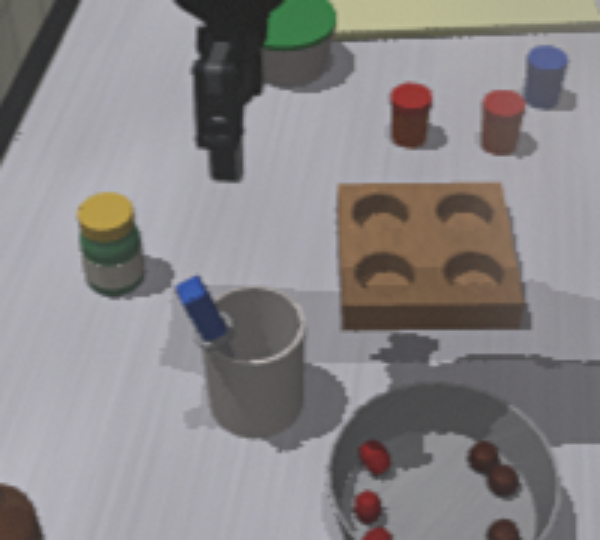

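The spoon stands in the jug at crop (225,340), and all six pieces are in the bowl. Now the first pot, at world (0.536, -0.329).

Call:
step_arm(
  targets=[
    [-26,-8,0,0,0],
    [-52,-16,0,0,0],
    [-78,-24,0,0,0],
    [-104,-32,0,0,0],
    [-130,-40,0,0,0],
    [-156,-48,0,0,0],
    [-182,-56,0,0,0],
    [-208,-65,15,0,0],
    [-234,-73,30,0,0],
    [-260,-81,50,0,0],
    [-286,-89,70,0,0],
    [-312,-97,90,0,0],
    [-338,-105,115,0,0],
    [-364,-112,140,0,0],
    [-364,-112,160,0,0],
    [-364,-112,180,0,0],
    [-364,-112,180,0,0],
    [-364,-112,180,0,0],
  ],
)

```text
t: 19.4
eef_pos: [0.5328, -0.328, 0.1167]
tool_rot: [-0.002, 0.698, 0.716, -0.001]
contact_force: [0.7, -0.2, -0.1]
gripper_width: 0.998
```

Run:
```python
from m import *
to(.5357,-.329,.047)
for n in ['side','top']:
    c=cam(n); save('s11'+n,cv2.resize(c['frame'][90:240,290:450] if n=='side' else c['frame'][160:310,330:490],None,fx=2.5,fy=2.5))
    for q,ce,m in top_comps(c,.050,.062,(.35,.6,-.55,-.22),20):
        print(n,ce.round(1),circ(q)[0].round(4),round(circ(q)[1],4),np.median(q[:,2]).round(4),np.mean(c['frame'][m],0).round())
a=np.hstack([cv2.imread('pics/s11side.png'),cv2.imread('pics/s11top.png')]);cv2.imwrite('pics/s11.png',a)
```

```text
t 19.4 p [ 0.5328 -0.328   0.1167] yawx 91.4 tilt [-0.0037  0.0018 -1.    ] d [-1.2  3.1 69.6] F [ 0.7 -0.2 -0.1] w 0.998
side [401.8 139.2] [ 0.3973 -0.4127] 0.0231 0.0539 [ 81.  89. 123.]
side [356.2 151.9] [ 0.5382 -0.3271] 0.022 0.0541 [119.  51.  49.]
side [387.4 154.3] [ 0.4418 -0.3291] 0.0228 0.0542 [87. 67. 65.]
top [439.3 260.7] [ 0.4408 -0.3298] 0.0218 0.0554 [57. 41. 42.]
```

View pics/s11.png

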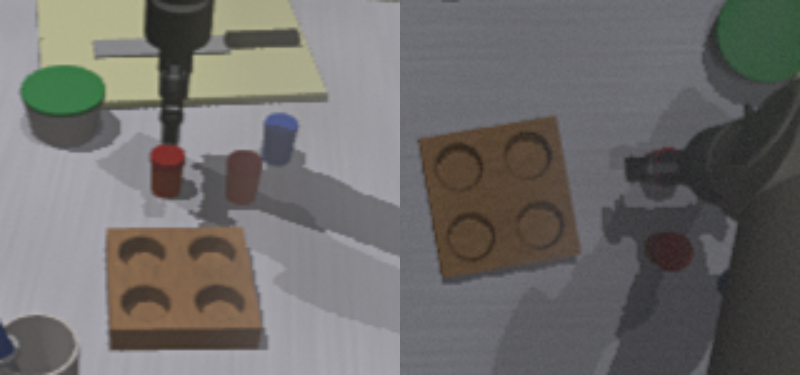

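The gripper is centred over the pot (168,155 in the crop). Descend and close.

Call:
step_arm(
  targets=[
    [-1,2,15,0,0],
    [-1,2,30,0,0],
    [-1,2,45,0,0],
    [-1,2,60,0,0],
    [-1,2,68,0,0],
    [-1,2,68,0,0],
    [-1,2,68,0,0],
    [-1,2,68,0,0.3],
    [-1,2,68,0,0.5],
    [-1,2,68,0,0.8],
    [-1,2,68,0,0.8],
    [-1,2,68,0,0.8],
    [-1,2,68,0,0.8],
    [-1,2,68,0,0.8],
  ],
  newtons=30,
)

```text
t: 20.67
eef_pos: [0.5365, -0.33, 0.0512]
tool_rot: [0.001, 0.698, 0.716, 0.0]
contact_force: [-1.0, 1.3, 5.4]
gripper_width: 0.507
```

Call:
step_arm(
  targets=[
    [0,0,-10,0,0.8],
    [0,0,-25,0,0.8],
    [0,0,-40,0,0.8],
    [0,0,-60,0,0.8],
    [0,0,-70,0,0.8],
    [0,0,-70,0,0.8],
    [0,0,-70,0,0.8],
  ],
)

```text
t: 21.25
eef_pos: [0.5362, -0.3297, 0.1207]
tool_rot: [0.0, 0.698, 0.716, 0.0]
contact_force: [0.1, 0.8, -0.7]
gripper_width: 0.509
```

Run:
```python
from m import *
to(.5525,-.174,.12)
c=cam('side'); save('s12',cv2.resize(c['frame'][90:240,290:450],None,fx=4,fy=4))
```

```text
t 21.25 p [ 0.5362 -0.3297  0.1207] yawx 91.4 tilt [ 1.e-03 -3.e-04 -1.e+00] d [155.3  20.2   0.6] F [ 0.1  0.8 -0.7] w 0.509
```

View pics/s12.png

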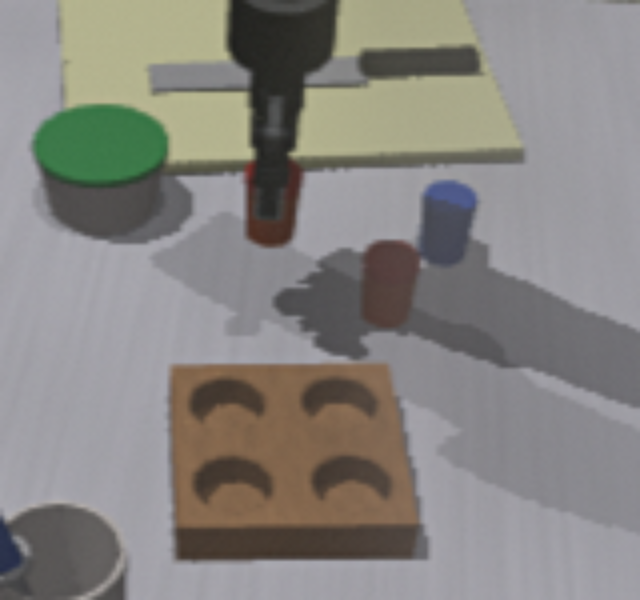

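The pot is held upright (jaws at 43 mm). I'll carry it to the far well at (0.5525, -0.173).

Call:
step_arm(
  targets=[
    [20,3,0,0,0.8],
    [40,6,0,0,0.8],
    [60,9,0,0,0.8],
    [80,12,0,0,0.8],
    [100,14,0,0,0.8],
    [120,16,0,0,0.8],
    [140,18,0,0,0.8],
    [156,20,0,0,0.8],
    [156,20,0,0,0.8],
    [156,20,0,0,0.8],
    [156,20,10,0,0.8],
    [156,20,15,0,0.8],
    [156,20,15,0,0.8],
  ],
)

```text
t: 22.38
eef_pos: [0.5506, -0.1743, 0.1034]
tool_rot: [-0.001, 0.699, 0.715, -0.001]
contact_force: [-0.5, -0.2, -1.3]
gripper_width: 0.503
```

Run:
```python
from m import *
to(.5525,-.1735,.06)
c=cam('side'); save('s13',cv2.resize(c['frame'][110:260,290:450],None,fx=4,fy=4))
```

```text
t 22.38 p [ 0.5506 -0.1743  0.1034] yawx 91.3 tilt [-0.0032 -0.     -1.    ] d [ 0.8  2.  43.3] F [-0.5 -0.2 -1.3] w 0.503
```

View pics/s13.png

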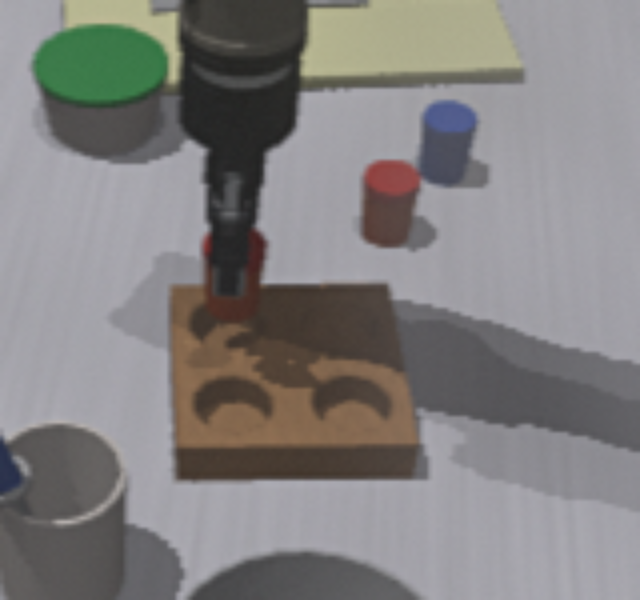

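The pot is over the far-left well at crop (233,318). Lower it and release.

Call:
step_arm(
  targets=[
    [1,1.5,8,0,0.8],
    [1,1.5,16,0,0.8],
    [1,1.5,24,0,0.8],
    [1,1.5,32,0,0.8],
    [1,1.5,38,0,0.8],
    [1,1.5,42,0,0.8],
    [1,1.5,42,0,0.8],
    [1,1.5,42,0,0.8],
  ],
)

```text
t: 23.1
eef_pos: [0.5535, -0.1723, 0.0631]
tool_rot: [-0.0, 0.698, 0.716, -0.0]
contact_force: [0.1, 1.0, -1.0]
gripper_width: 0.504
```

Run:
```python
from m import *
to(.5525,-.1735,.06)
c=cam('side'); save('s14',cv2.resize(c['frame'][110:260,290:450],None,fx=4,fy=4))
```

```text
t 23.1 p [ 0.5535 -0.1723  0.0631] yawx 91.4 tilt [-4.e-04  0.e+00 -1.e+00] d [-1.2 -1.1  3.1] F [ 0.1  1.  -1. ] w 0.504
```

View pics/s14.png

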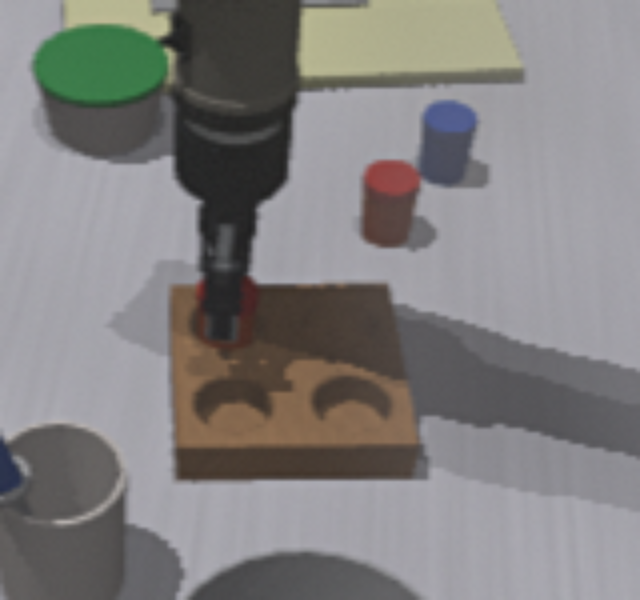

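It's in the well with no contact force. Lower 3 mm more, open, and rise.

Call:
step_arm(
  targets=[
    [-1,-1,2,0,0.8],
    [-1,-1,3,0,0.8],
    [-1,-1,3,0,0.8],
    [-1,-1,3,0,0.4],
    [-1,-1,3,0,0],
    [-1,-1,3,0,0],
    [-1,-1,3,0,0],
    [-1,-1,-10,0,0],
    [-1,-1,-30,0,0],
    [-1,-1,-60,0,0],
    [-1,-1,-80,0,0],
    [-1,-1,-80,0,0],
    [-1,-1,-80,0,0],
  ],
)

```text
t: 24.23
eef_pos: [0.5536, -0.1735, 0.1453]
tool_rot: [0.001, 0.698, 0.716, 0.001]
contact_force: [0.2, 0.1, 0.6]
gripper_width: 0.998
```

Run:
```python
from m import *
to(.4412,-.3293,.14)
for n in ['side','top']:
    c=cam(n)
    if n=='side': save('s15',cv2.resize(c['frame'][110:260,290:450],None,fx=4,fy=4))
    for q,ce,m in top_comps(c,.050,.068,(.35,.6,-.55,-.05),20):
        print(n,ce.round(1),circ(q)[0].round(4),round(circ(q)[1],4),np.median(q[:,2]).round(4),np.mean(c['frame'][m],0).round())
```

```text
t 24.23 p [ 0.5536 -0.1735  0.1453] yawx 91.4 tilt [ 3.6e-03 -5.0e-04 -1.0e+00] d [-152.9 -116.3    5. ] F [0.2 0.1 0.6] w 0.998
side [401.7 139.2] [ 0.3975 -0.4115] 0.0234 0.0542 [ 85.  94. 135.]
side [387.3 154.2] [ 0.4414 -0.3283] 0.0225 0.0543 [139.  74.  73.]
side [346.5 184.1] [ 0.5523 -0.1728] 0.0234 0.0618 [114.  48.  47.]
top [442.3 261. ] [ 0.4395 -0.3342] 0.0202 0.0559 [93. 53. 54.]
top [470.2 276. ] [ 0.3959 -0.4135] 0.0222 0.0549 [57. 64. 94.]
```

View pics/s15.png

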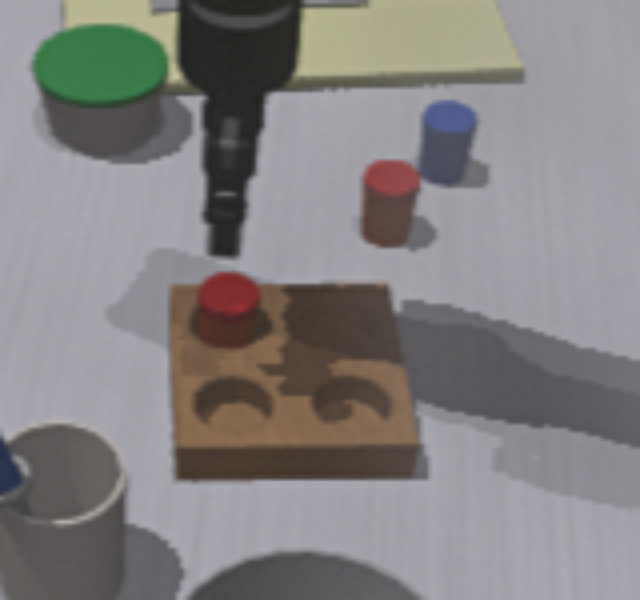

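The first pot is home: its lid reads 62 mm against 54 mm on the counter. On to the second pot at (0.441, -0.329).

Call:
step_arm(
  targets=[
    [-20,-15,0,0,0],
    [-40,-30,0,0,0],
    [-60,-45,0,0,0],
    [-80,-60,0,0,0],
    [-100,-75,0,0,0],
    [-120,-90,0,0,0],
    [-140,-105,0,0,0],
    [-153,-115,5,0,0],
    [-153,-115,20,0,0],
    [-153,-115,20,0,0],
    [-153,-115,20,0,0],
  ],
)

```text
t: 25.25
eef_pos: [0.4405, -0.3282, 0.1219]
tool_rot: [-0.002, 0.698, 0.716, -0.0]
contact_force: [-0.9, 0.3, -0.1]
gripper_width: 1.0
```

Run:
```python
from m import *
to(.4412,-.3293,.048)
for n in ['side']:
    c=cam(n)
    save('s16',cv2.resize(c['frame'][90:240,290:450],None,fx=4,fy=4))
    for q,ce,m in top_comps(c,.050,.068,(.35,.6,-.55,-.05),20):
        print(n,ce.round(1),circ(q)[0].round(4),round(circ(q)[1],4),np.median(q[:,2]).round(4),np.mean(c['frame'][m],0).round())
```

```text
t 25.25 p [ 0.4405 -0.3282  0.1219] yawx 91.4 tilt [-0.0032  0.002  -1.    ] d [-1.3  0.9 73.9] F [-0.9  0.3 -0.1] w 1.0
side [402.  139.3] [ 0.4002 -0.4136] 0.0242 0.0539 [ 79.  85. 117.]
side [387.5 154.2] [ 0.4421 -0.3287] 0.0228 0.0543 [122.  72.  70.]
side [346.4 184.2] [ 0.5535 -0.1718] 0.0227 0.0619 [126.  52.  50.]
```

View pics/s16.png

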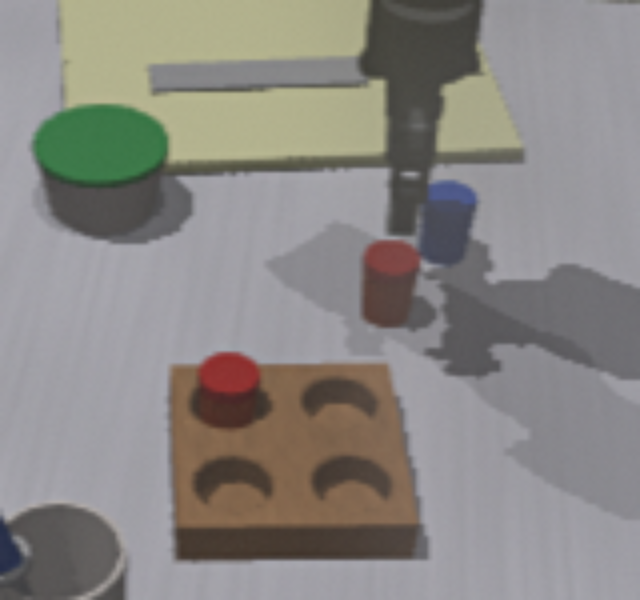

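The gripper is over the second pot, with the blue one clear behind it. Descend, close and lift.

Call:
step_arm(
  targets=[
    [-1,0,15,0,0],
    [-1,0,30,0,0],
    [-1,0,45,0,0],
    [-1,0,60,0,0],
    [-1,0,72,0,0],
    [-1,0,72,0,0],
    [-1,0,72,0,0],
    [-1,0,72,0,0.3],
    [-1,0,72,0,0.5],
    [-1,0,72,0,0.8],
    [-1,0,72,0,0.8],
    [-1,0,72,0,0.8],
    [-1,0,72,0,0.8],
    [-1,0,72,0,0.8],
  ],
  newtons=30,
)

```text
t: 26.47
eef_pos: [0.442, -0.3303, 0.0522]
tool_rot: [0.001, 0.698, 0.716, 0.0]
contact_force: [-0.8, 1.2, 5.9]
gripper_width: 0.505
```

Call:
step_arm(
  targets=[
    [0,0,-10,0,0.8],
    [0,0,-25,0,0.8],
    [0,0,-40,0,0.8],
    [0,0,-60,0,0.8],
    [0,0,-70,0,0.8],
    [0,0,-70,0,0.8],
    [0,0,-70,0,0.8],
  ],
)

```text
t: 27.05
eef_pos: [0.4417, -0.3301, 0.1217]
tool_rot: [0.001, 0.698, 0.716, 0.0]
contact_force: [0.2, 0.0, -1.1]
gripper_width: 0.505
```

Run:
```python
from m import *
to(.4618,-.1055,.12)
c=cam('side'); save('s17',cv2.resize(c['frame'][90:240,290:450],None,fx=4,fy=4))
```

```text
t 27.05 p [ 0.4417 -0.3301  0.1217] yawx 91.4 tilt [ 1.2e-03 -5.0e-04 -1.0e+00] d [224.   25.6   1.6] F [ 0.2  0.  -1.1] w 0.505
```

View pics/s17.png

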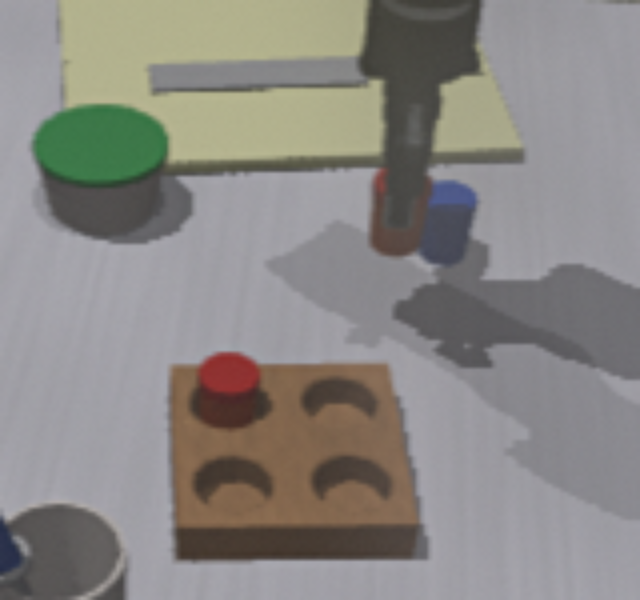

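Held. I'll carry it to the diagonally opposite well at (0.462, -0.1055).

Call:
step_arm(
  targets=[
    [22,3,0,0,0.8],
    [45,5,0,0,0.8],
    [67,8,0,0,0.8],
    [90,10,0,0,0.8],
    [112,13,0,0,0.8],
    [134,15,0,0,0.8],
    [157,18,0,0,0.8],
    [179,20,0,0,0.8],
    [202,23,0,0,0.8],
    [215,25,0,0,0.8],
    [224,25.5,0,0,0.8],
    [224,25.5,0,0,0.8],
    [224,25.5,8,0,0.8],
    [224,25.5,15,0,0.8],
    [224,25.5,15,0,0.8],
    [224,25.5,15,0,0.8],
  ],
)

```text
t: 28.43
eef_pos: [0.4606, -0.1066, 0.1055]
tool_rot: [-0.001, 0.699, 0.715, -0.001]
contact_force: [-0.4, -0.4, -0.9]
gripper_width: 0.501
```

Run:
```python
from m import *
to(.4618,-.1055,.061)
c=cam('side'); save('s18',cv2.resize(c['frame'][110:260,290:450],None,fx=4,fy=4))
```

```text
t 28.43 p [ 0.4606 -0.1066  0.1055] yawx 91.3 tilt [-1.9e-03 -3.0e-04 -1.0e+00] d [ 1.   1.3 44.5] F [-0.4 -0.4 -0.9] w 0.501
```

View pics/s18.png

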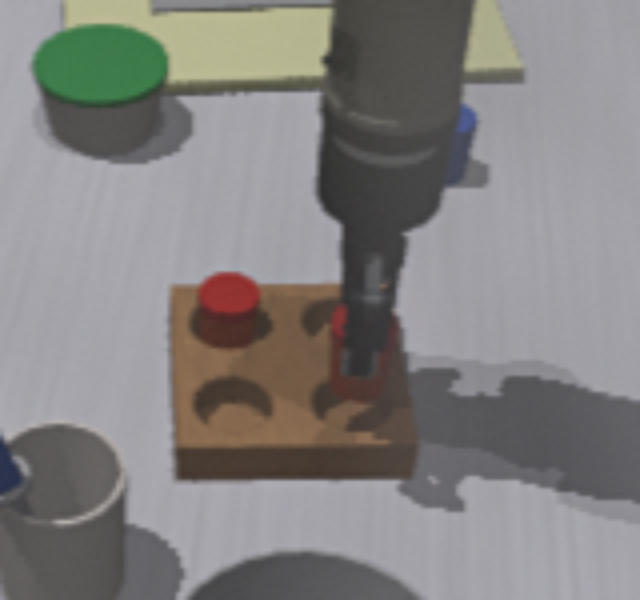

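The pot is over the near well at crop (352,400). Lower it and check before letting go.

Call:
step_arm(
  targets=[
    [0.5,0.5,8,0,0.8],
    [0.5,0.5,16,0,0.8],
    [0.5,0.5,24,0,0.8],
    [0.5,0.5,32,0,0.8],
    [0.5,0.5,40,0,0.8],
    [0.5,0.5,45,0,0.8],
    [0.5,0.5,45,0,0.8],
    [0.5,0.5,45,0,0.8],
  ],
)

```text
t: 29.15
eef_pos: [0.4617, -0.105, 0.0608]
tool_rot: [-0.0, 0.698, 0.716, -0.0]
contact_force: [-0.5, 0.2, -0.3]
gripper_width: 0.503
```

Run:
```python
from m import *
to(.4618,-.1055,.061)
c=cam('side'); save('s19',cv2.resize(c['frame'][110:260,290:450],None,fx=4,fy=4))
```

```text
t 29.15 p [ 0.4617 -0.105   0.0608] yawx 91.4 tilt [-7.e-04  0.e+00 -1.e+00] d [-0.5  0.  -0.2] F [-0.5  0.2 -0.3] w 0.503
```

View pics/s19.png

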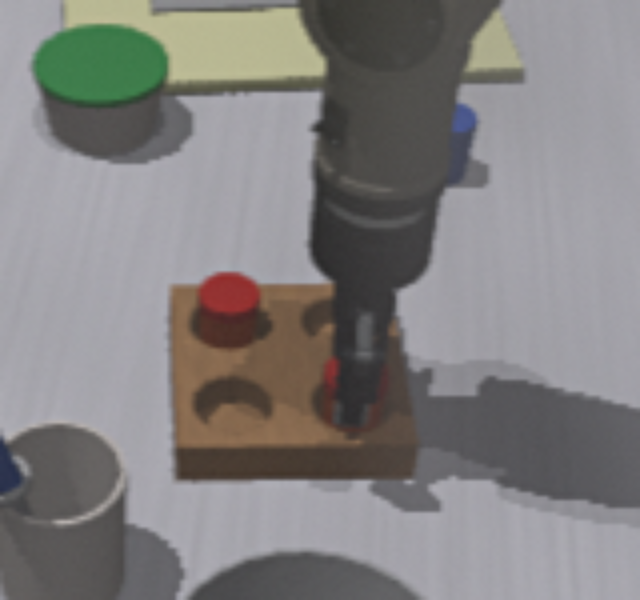

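It's seated in the well. Open, rise and clear the view.

Call:
step_arm(
  targets=[
    [0,0,0,0,0.4],
    [0,0,0,0,0],
    [0,0,0,0,0],
    [0,0,0,0,0],
    [0,0,-10,0,0],
    [0,0,-30,0,0],
    [0,0,-60,0,0],
    [0,0,-95,0,0],
    [0,0,-130,0,0],
    [0,0,-165,0,0],
    [-30,0,-190,0,0],
    [-65,0,-190,0,0],
    [-100,0,-190,0,0],
    [-135,0,-190,0,0],
    [-170,0,-190,0,0],
    [-205,0,-190,0,0],
    [-240,0,-190,0,0],
    [-240,0,-190,0,0],
    [-240,0,-190,0,0],
  ],
)

```text
t: 30.78
eef_pos: [0.4668, -0.3471, 0.2519]
tool_rot: [0.0, 0.7, 0.714, -0.0]
contact_force: [-0.1, 0.9, -0.7]
gripper_width: 0.997
```

Run:
```python
from m import *
to(.4618,-.1055,.061)
for n in ['side','top']:
    c=cam(n); save('s20'+n,c['frame'])
    for q,ce,m in top_comps(c,.050,.068,(.35,.63,-.55,-.05),20):
        print(n,ce.round(1),circ(q)[0].round(4),round(circ(q)[1],4),np.median(q[:,2]).round(4),np.mean(c['frame'][m],0).round())
```

```text
t 30.78 p [ 0.4668 -0.3471  0.2519] yawx 91.2 tilt [-2.e-04 -9.e-04 -1.e+00] d [241.8   0.  190.6] F [-0.1  0.9 -0.7] w 0.997
side [401.7 139.2] [ 0.3975 -0.4141] 0.0254 0.054 [ 83.  88. 113.]
side [346.4 184.1] [ 0.553  -0.1723] 0.0239 0.0618 [125.  51.  50.]
side [378.4 204.4] [ 0.4625 -0.1044] 0.024 0.0621 [126.  56.  56.]
top [381.8 222. ] [ 0.551  -0.1731] 0.0219 0.063 [99. 43. 42.]
top [358.4 255.6] [ 0.4603 -0.1052] 0.0219 0.0635 [99. 35. 33.]
top [470.1 276. ] [ 0.3964 -0.4138] 0.0223 0.055 [49. 55. 78.]
```

View pics/s20side.png

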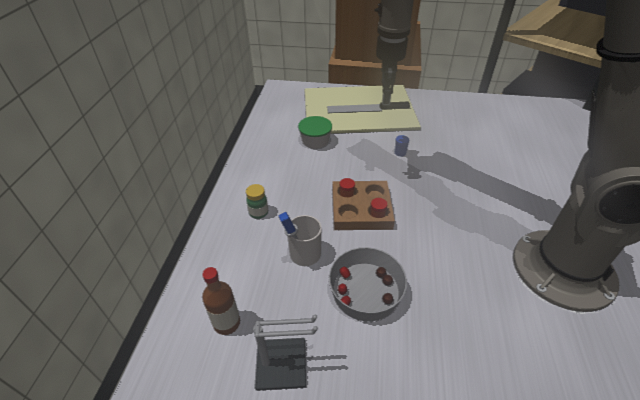

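View pics/s20top.png

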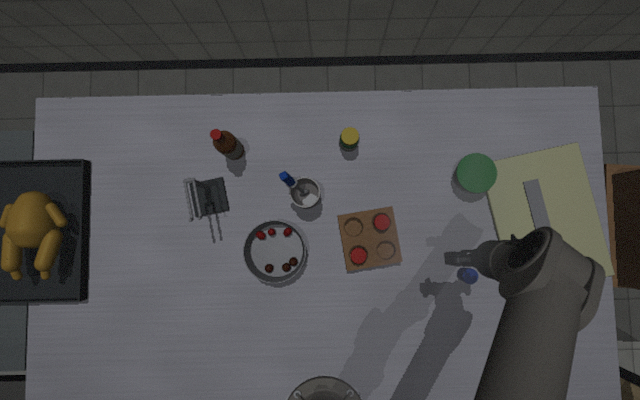

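Run:
```python
from m import *
c=cam('side'); P=pts(c); h=cv2.cvtColor(c['frame'],cv2.COLOR_RGB2HSV)
m=(h[...,0]>105)&(h[...,0]<130)&(h[...,1]>110); m[:, :270]=0; m[:,310:]=0; m[:200]=0; m[250:]=0
q=P[m]; q=q[q[:,2]>.08]; print(len(q), q.min(0).round(3),q.max(0).round(3))
w,V=np.linalg.eigh(np.cov(q.T)); a=V[:,2]*np.sign(V[2,2]); top=q.mean(0)+a*((q-q.mean(0))@a).max(); print('axis',a.round(3),'top',top.round(3),'tip est',(top-a*.187).round(3))
a2=cam('top'); m2=a2['frame']
r=[i for i in top_comps(a2,.018,.045,(.38,.58,.03,.23),8)]
for q,ce,_ in r: print(ce.round(),q.mean(0).round(3),len(q))
for q,ce,_ in top_comps(c,.055,.07,(.6,.8,-.55,-.35)): print('tub',circ(q))
for q,ce,_ in top_comps(c,.07,.092,(.7,.9,-.2,0.)): print('jar',circ(q))
```

```text
106 [0.504 0.076 0.125] [0.679 0.654 0.811]
axis [-0.17   0.637  0.752] top [0.517 0.642 0.824] tip est [0.549 0.522 0.684]
[269. 250.] [0.48  0.146 0.03 ] 549
[271. 232.] [0.531 0.14  0.028] 46
[290. 264.] [0.437 0.088 0.023] 98
[269. 268.] [0.427 0.149 0.023] 49
tub (array([ 0.683034  , -0.44242719]), 0.05991624295711517)
jar (array([ 0.79189622, -0.08739989]), 0.02569594979286194)
```

Run:
```python
from m import *
c=cam('side'); P=pts(c); h=cv2.cvtColor(c['frame'],cv2.COLOR_RGB2HSV)
m=(h[...,0]>105)&(h[...,0]<130)&(h[...,1]>110)&(c['z_map']>0); m[:, :270]=0; m[:,310:]=0; m[:200]=0; m[250:]=0
q=P[m]; q=q[(q[:,2]>.08)&(q[:,2]<.25)]
w,V=np.linalg.eigh(np.cov(q.T)); a=V[:,2]*np.sign(V[2,2]); top=q.mean(0)+a*((q-q.mean(0))@a).max(); print(len(q),'axis',a.round(3),'top',top.round(3),'tip est',(top-a*.187).round(3))
bot.hand_in()
```

```text
98 axis [0.256 0.114 0.96 ] top [0.669 0.088 0.187] tip est [0.621 0.067 0.007]
the job is handed in; nothing more can be done
```

The order is ready and handed in at about 31 s; no verdict was reported. All my final checks passed.

- **Stirring:** I lifted the spoon off its hook and stirred four full rounds at 32–35 mm radius, one more than needed, because the bowl's yaw was unknown. By the end of the third round, all six pieces had moved well over 12 mm. The last pictures show all of them still in the bowl.
- **Spoon:** It leans in the jug, let go. I estimate its tip about 7 mm above the counter and about 32 mm from the jug's axis. That distance is rough, since it is extrapolated from the visible face of the grip.
- **Sauce pots:** Only two were on the counter, and both are upright in diagonally opposite wells. They sit within about 2 mm of the well centres, with lids at 62–63 mm against 54–55 mm on the counter, so both are fully home.
- **Left alone:** The spice jar and tub measured unmoved. The soy bottle and the blue look-alike are standing where they were.
- **Disagreements:** The side and top cameras differed by 2–4 mm on the well positions, so I went between the two. My first spoon-tip fit gave nonsense because of pixels with no depth reading; I redid it without them.

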